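# Find and seat the rocking box cover

### The arm

A 6-joint arm with a two-finger parallel gripper is mounted at the origin on the work surface. World frame = base frame: x ahead of the robot, y to its left, z up, the work surface at z = 0. Lengths are in mm, angles in degrees, forces in N, time in s.
With the tool pointing down it reaches from about 300 to 850 mm from the base axis. Payload 4.2 kg.
Tool frame: the origin (TCP) lies between the finger pads; the fingertips stand 22 mm ahead of it and the grasp point (between the pads) lies 3 mm ahead of it (env.finger_overhang is the distance from the TCP to the fingertips, in mm); z points along the fingers, y is the line along which they close (so a half turn about z gives the same grasp; the last joint's range is limited). The gripper opens to 91 mm and grips with 3 to 60 N. Pads are 32 mm wide; open, the fingers measure 118 mm over their backs; the gripper's body (76 mm by 178 mm) begins 60 mm behind the grasp point.
Start: joints at [-70.932, 18.312, 89.639, -0, 72.044, -1.146], TCP at [198.682, -539.602, 198.376] pointing down, gripper open.
Joint ranges: [-177.97, 177.97], [-48.28, 115.42], [12.27, 149.76], [-77.06, 257.06], [2.81, 150.46], [-146.56, 146.56]. Speed limits (degrees/s): [147.25, 147.25, 180, 180, 180, 180].

### API

Orientations are given as [roll, pitch, yaw] about the fixed x, y, z axes, in that order (R = Rz(yaw) Ry(pitch) Rx(roll)).
In Python, from workcell import state, cams, ticket, look_for, outline_of, env gives the robot as it stands.
- The arm moves only by the tool servo_tool, never from a script. Its argument "steps" is a list of rows, each a list of 3 entries, a list of its own where there are three numbers: the closure in counts, from 0 (fully open) to 255 (shut), then the shift along the tool's x, y, z in mm, then the turn, a rotation vector about the tool's x, y, z in rad. A call has exactly 10 rows; each row shifts and turns the commanded pose from where the row before left it, along the tool's axes as they then stand; what a row does not reach is not made up. A row lasts 1/10 s, in which the tool goes at most 50 mm and 8.59 degrees, less where a joint would pass 70% of its speed; a pose out of reach is approached as far as the arm can. A call with a gripper value outside its range is refused whole. The fingers move at their own pace and stop on an object; "squeeze" is the grip in N (left out, the last holds). Time passes only in rows, so rows that do not move let the fingers close, or fill a call up. It gives the time, the measured TCP pose, the force, the opening and the grip force at its end, in the units of the state.
- state(): the state, without advancing time (a new reading comes with each control period).
- cams.grab_frame(name): name is "scene" or "top" or "wrist"; returns a dict with "color" (384x512x3 uint8, red, green, blue), "z_map" (384x512 float32, mm along the optical axis (not along the pixel's ray), 0 where there is no reading), "fovy" (degrees; the focal length in pixels is half the picture's height over the tangent of half this angle, whatever the lens; pixels are square), "cx", "cy" (the principal point, pixels), "eye" and "rotation" of the camera in the world; the wrist camera has in their place "tool_from_camera" (4x4, takes a point from camera to tool coordinates, whose origin is the TCP and whose axes are the flange's). Camera axes: x right, y up, looking along -z (the intrinsics and any distortion apply to the point x, -y, -z); pixel columns grow to the right and rows downward; lengths in mm; the calibration is good to about 2 mm. A picture is of the moment at which its call begins: read the wrist's pose just before it.
- ticket.job_done(): hands the job in; it is judged then, once.
Trained networks look in a picture, given as the dict that the camera call returned (one of the last four; its "shot" number tells which), for a name from the list of things; names that differ only in an ending like _2 or _b are one class to them, and where a whole thing is asked for, a point or a joint stands for the part that bears it (a point fixed in the world has none). Each returns a list of dicts, best first, with "confidence" (0 to 1); they miss things now and then, are a little off and sometimes report something else, mostly with a low value. They report only what shows in the picture. A call takes as long as a camera call.
- look_for(picture, thing): "at" ([column, row] in pixels, amid what is visible of it).
- outline_of(picture, thing): "pixels" (384x512 bool, what is visible of it) and "at" ([column, row] in pixels, amid what is visible of it).
The state is a dict: "time_s": time; "qpos": joint angles; "qvel": joint speeds; "effort": joint torques, N m; "ee_pos": TCP position; "ee_rot": TCP orientation; "force": force on the tool from outside, world axes, zero at the start; "torque": the same for the moment, N m; "gripper_width": finger opening in mm; "gripper_force": force on a finger pad.
Only numpy, scipy, OpenCV 4.12 (cv2) and the standard library are available. Lean on these libraries where they do the work, as an engineer would, in place of code of your own. Each camera call takes 0.05 s, during which the arm holds its last target. There are 200 camera calls.

### The job

One of the four white covers on the practice frame is not clipped home. With closed fingertips, press lightly on an end of the covers to find the one that rocks, then push firmly on the middle of that cover until it is fully home, and take the hand away. Press the seated covers only lightly, lift or pry nothing, and leave the other things where they are.

Things in the scene. Friction and masses are not known exactly. Their poses are not given: they have to be found in the camera images.
- frame: White-painted wooden practice stud frame lying flat and fixed on the table, 280 mm (its x) by 560 mm (its y); rails and studs 38 mm high. Origin: centre of its underside, on the table. Four blue plastic electrical boxes stand in a row along its y axis, each with an identical plain white cover. The studs and rails between and around the boxes stay at least 20 mm below the cover tops.
- seat (a joint): How far the one loose cover (whichever place it is in) has been pushed down its clips, in m: about 0 to 0.001 at the start, 0.006 fully home, negative if pulled up. The clips drag with a steady 16 N, the same all the way down, so a light press does not move it and it stays wherever it is left. The push must be on the middle of the cover (within about 10 mm): on an end the push is carried by the box and the cover only rocks.
- rock (a joint): Tilt of the loose cover about the crosswise line through its middle, in rad: 0 level, positive when its far end (frame +x) is down, negative when its near end is down. While the cover is not home, less than 2 N on an end (40 mm or more from the middle) tilts it 0.10 to 0.13 rad, that is that end dips about 5 mm and then meets a hard stop while the other end rises. A weak spring levels it when let go. Once home it cannot rock.
- place_1 (a point): Middle of the cover place number 1 of 4 in the row, counted from the frame's -y end (its frame y is -190 mm), a point fixed to the frame 67 mm above the table, with the frame's axes. The cover there is 116 mm long (along x) by 74 mm wide (along y), flat on top; since the boxes are not all set equally deep, its top lies anywhere from 62 to 72 mm above the table whether seated or loose. Any of the four places may have the loose cover.
- place_2 (a point): Middle of the cover place number 2 of 4 in the row, counted from the frame's -y end (its frame y is -70 mm), a point fixed to the frame 67 mm above the table, with the frame's axes. The cover there is 116 mm long (along x) by 74 mm wide (along y), flat on top; since the boxes are not all set equally deep, its top lies anywhere from 62 to 72 mm above the table whether seated or loose. Any of the four places may have the loose cover.
- place_3 (a point): Middle of the cover place number 3 of 4 in the row, counted from the frame's -y end (its frame y is +70 mm), a point fixed to the frame 67 mm above the table, with the frame's axes. The cover there is 116 mm long (along x) by 74 mm wide (along y), flat on top; since the boxes are not all set equally deep, its top lies anywhere from 62 to 72 mm above the table whether seated or loose. Any of the four places may have the loose cover.
- place_4 (a point): Middle of the cover place number 4 of 4 in the row, counted from the frame's -y end (its frame y is +190 mm), a point fixed to the frame 67 mm above the table, with the frame's axes. The cover there is 116 mm long (along x) by 74 mm wide (along y), flat on top; since the boxes are not all set equally deep, its top lies anywhere from 62 to 72 mm above the table whether seated or loose. Any of the four places may have the loose cover.
- gasket_1 (a joint): How far one of the three properly seated covers is pressed into its foam gasket, in m: 0 at rest, grows as it is pressed; it goes down level at 3 N per mm wherever it is pressed and springs back. Above 0.005 (15 N) counts as pressed hard. Which place it is in varies.
- gasket_2 (a joint): How far one of the three properly seated covers is pressed into its foam gasket, in m: 0 at rest, grows as it is pressed; it goes down level at 3 N per mm wherever it is pressed and springs back. Above 0.005 (15 N) counts as pressed hard. Which place it is in varies.
- gasket_3 (a joint): How far one of the three properly seated covers is pressed into its foam gasket, in m: 0 at rest, grows as it is pressed; it goes down level at 3 N per mm wherever it is pressed and springs back. Above 0.005 (15 N) counts as pressed hard. Which place it is in varies.
- screw_jar: Small clear jar with a steel lid, 40 mm across, 50 mm high, standing on the wide middle stud of the frame between places 2 and 3 (its top is 88 mm above the table). Origin: centre of its underside. Not part of the work: leave it alone.
- offcut: Wood offcut 35 x 60 x 25 mm lying on the frame's far (+x) rail (its top is 63 mm above the table). Origin: centre of its underside. Not part of the work: leave it alone.
- screwdriver: Screwdriver lying on the table to the right, handle towards the robot, no higher than 40 mm. Origin: under its middle. Not part of the work: leave it alone.
- hammer: Hammer lying on the table to the left, handle towards the robot, no higher than 50 mm. Origin: under its middle. Not part of the work: leave it alone.
- level: Short aluminium spirit level 30 x 160 x 22 mm lying on the frame's near (-x) rail (its top is 60 mm above the table). Origin: centre of its underside. Not part of the work: leave it alone.
- spare_box: Empty blue electrical box 104 x 62 x 50 mm, open side up, on the table to the right. Origin: centre of its underside. Not part of the work: leave it alone.
- mug: White mug 80 mm across, 90 mm high, on the table to the left. Origin: centre of its underside. Not part of the work: leave it alone.

How it is judged (in metres and radians):
On the way, in this order (a step that is already met when the one before it is completed fails the run):
1. the loose cover is made to rock by a press on one of its ends, before it is pushed home ((value of joint rock above 0.06 rad or value of joint rock below -0.06 rad) and value of joint seat below 0.0035 m), for 0.1 s.
2. the loose cover is pushed fully home (value of joint seat above 0.0048 m), for 0.1 s.
At the end, for the whole second after the job is handed in: The loose cover is down at least 4.8 of its 6 mm and level within 0.04 rad, the three seated covers are at rest within 1.5 mm of their seats, and the other things are within 20 mm of where they were (value of joint seat above 0.0048 m and value of joint rock between -0.04 and 0.04 rad and value of joint gasket_1 between -0.0015 and 0.0015 m and value of joint gasket_2 between -0.0015 and 0.0015 m and value of joint gasket_3 between -0.0015 and 0.0015 m and distance of each of screw_jar, offcut, screwdriver, hammer, level, spare_box, mug from where it was at the start of the episode below 0.02 m); the robot touches nothing.
It fails at once if a seated cover is pressed hard (more than 5 mm into its gasket, 15 N) (value of joint any of gasket_1, gasket_2, gasket_3 above 0.005 m).
It fails at once if a cover is pulled up or pried by more than 3 mm (value of joint any of seat, gasket_1, gasket_2, gasket_3 below -0.003 m).
It fails at once if a bystander is lifted, or moved more than 20 mm (distance of any of screw_jar, offcut, screwdriver, hammer, level, spare_box, mug from where it was at the start of the episode above 0.02 m).
It also fails if it takes over 48 s, if anything falls off the work surface, if the arm or the gripper's body presses on something with over 40 N, if the wrist force passes 120 N, or if a joint passes its speed limit or range.

## Working session

There is one attempt and no reset: what is moved stays moved. The work goes in short steps, Python scripts to look and compute and a tool call to move; the robot and the scene stay as the last step left them, time stands still between calls to the robot, and variables do not carry over. Pictures are saved under pics/ and viewed, at most 10 in all, crops included, and the job is handed in when it is done.

Besides the shell and the picture viewer there is one more tool, called after "Request:" in YAML: its name, and indented under it one key for each argument. servo_tool: Moves the arm, as the interface text tells. Its arguments: {"type":"object","properties":{"steps":{"type":"array","items":{"type":"array"}},"squeeze":{"type":"number"}},"required":["steps"]}

```bash
mkdir -p pics; cat > h.py <<'E'
import numpy as np, cv2
from workcell import state, cams, ticket, look_for, outline_of, env
def cloud(p):
    H,W=p["z_map"].shape; f=H/2/np.tan(np.radians(p["fovy"])/2)
    v,u=np.mgrid[:H,:W]; z=p["z_map"]
    c=np.stack([(u-p["cx"])*z/f,-(v-p["cy"])*z/f,-z],-1)
    return c@np.array(p["rotation"]).T+np.array(p["eye"])
E
python3 - <<'E'
from h import *
s=state(); print(s)
for n in("top","scene"):
    p=cams.grab_frame(n); print(n,{k:v for k,v in p.items() if k not in("color","z_map")})
    cv2.imwrite(f"pics/{n}1.png",p["color"][...,::-1])
    C=cloud(p)
    for t in("frame","place_1","screw_jar","mug"):
        for d in look_for(p,t)[:6]:
            a=np.round(d["at"]).astype(int); print(t,d["confidence"],a,C[a[1],a[0]].round())
    np.save(f"{n}.npy",C)
E
```

```text
{'time_s': 0.0, 'qpos': array([-7.09313678e+01,  1.83513377e+01,  8.97072899e+01, -2.33081516e-03,
        7.20457904e+01, -1.14506953e+00]), 'qvel': array([ 0.03078224, -0.10420975, -0.13667452,  0.05738058, -0.0633112 ,
       -0.0601738 ]), 'effort': array([-1.29052671e-03, -4.12460876e+01, -2.31976479e+01,  7.24561675e-02,
        4.57597047e-02, -1.54539962e-04]), 'ee_pos': array([ 198.49026231, -539.06336692,  197.51738663]), 'ee_rot': array([-1.79895559e+02,  1.28878127e-04,  2.02144224e+01]), 'force': array([-0.611984  , -0.05624664,  0.30786737]), 'torque': array([-0.05914054, -0.02806775, -0.04291834]), 'gripper_force': 0.0, 'gripper_width': 91.03224422439229}
top {'fovy': 48.95586152495475, 'cx': 257.8239975370624, 'cy': 191.24294701580638, 'eye': array([ 455.08972323,   16.778489  , 1219.33711285]), 'rotation': array([  4.99840962,   0.33104619, -90.36887167]), 'shot': 1}Traceback (most recent call last):
  File "<stdin>", line 6, in <module>
  File "h.py", line 7, in cloud
    return c@np.array(p["rotation"]).T+np.array(p["eye"])
           ~~~~~~~~~~~~~~~~~~~~~~~~~~~^~~~~~~~~~~~~~~~~~~
ValueError: operands could not be broadcast together with shapes (384,512) (3,)
```

```bash
sed -i 's/np.array(p\["rotation"\]).T/R.from_euler("xyz",p["rotation"],degrees=True).as_matrix().T/; 1a from scipy.spatial.transform import Rotation as R' h.py
python3 - <<'E'
from h import *
for n in("top","scene"):
    p=cams.grab_frame(n); print(n,p["eye"],p["rotation"])
    cv2.imwrite(f"pics/{n}1.png",p["color"][...,::-1])
    C=cloud(p)
    for t in("frame","place_1","screw_jar","offcut","level","seat","gasket_1"):
        for d in look_for(p,t)[:6]:
            a=np.round(d["at"]).astype(int); print(t,d["confidence"],a,C[a[1],a[0]].round())
    np.save(f"{n}.npy",C)
E
```

```text
top [ 455.08972323   16.778489   1219.33711285] [  4.99840962   0.33104619 -90.36887167]
frame 0.86 [268 210] [505.  -5.  39.]
place_1 0.58 [270 207] [514. -11.  40.]
screw_jar 0.6 [269 187] [565.  -8.  87.]
offcut 0.86 [274 159] [646. -23.  60.]
level 0.74 [278 246] [406. -31.  60.]
seat 0.67 [271 188] [563. -13.  87.]
seat 0.58 [245 209] [507.  58.  66.]
gasket_1 0.71 [336 196] [ 541. -191.   67.]
gasket_1 0.66 [293 200] [532. -74.  59.]
gasket_1 0.61 [200 217] [486. 181.  66.]
scene [ 870.88744764  527.5086796  1089.991284  ] [ 32.07829561   0.43460392 147.60225591]
frame 0.9 [259 206] [541.  24.  65.]
place_1 0.59 [259 225] [558.  50.  13.]
screw_jar 0.76 [246 200] [567.  -1.  85.]
screw_jar 0.62 [284 170] [414. -41.  60.]
offcut 0.72 [221 211] [636. -19.  64.]
level 0.67 [289 170] [401. -34.  58.]
seat 0.74 [279 209] [502.  63.  69.]
seat 0.59 [222 212] [635. -15.  64.]
gasket_1 0.94 [245 178] [524. -76.  63.]
gasket_1 0.83 [217 152] [ 547. -194.   70.]
gasket_1 0.83 [307 244] [502. 189.  74.]
```

View pics/top1.png

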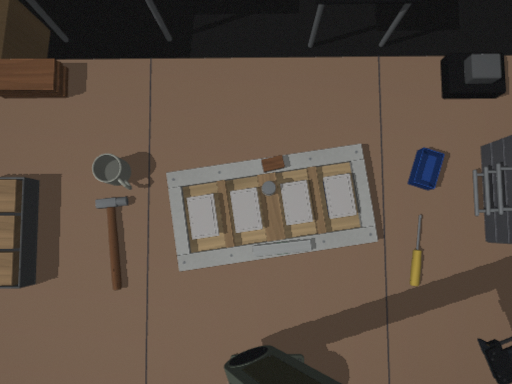

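The top view shows the frame with four white covers at about (340,196), (297,203), (247,210) and (203,217), counted from place 1 to place 4. The jar is at (269,187), the level at (282,248) and the offcut at (273,162).

```bash
python3 - <<'E'
from h import *
for n in("top","scene"):
    C=np.load(n+".npy"); im=cv2.imread(f"pics/{n}1.png")
    hsv=cv2.cvtColor(im,cv2.COLOR_BGR2HSV)
    m=(C[...,2]>54)&(C[...,2]<82)&(hsv[...,1]<60)&(hsv[...,2]>110)&(abs(C[...,0]-510)<200)&(abs(C[...,1])<300)
    m=cv2.morphologyEx(m.astype(np.uint8),cv2.MORPH_OPEN,np.ones((3,3)))
    k,l,st,_=cv2.connectedComponentsWithStats(m)
    ctr=[]
    for i in range(1,k):
        if st[i,4]<150: continue
        P=C[l==i]; r=cv2.minAreaRect(P[:,:2].astype(np.float32))
        print(n,st[i,4],np.round(r[0]),np.round(r[1]),round(r[2],1),"z",np.median(P[:,2]).round(1),P[:,2].std().round(1),P.mean(0).round(1))
E
```

```text
top 1126 [ 542. -201.] [116.  75.] 8.4 z 66.0 2.4 [ 542.  -199.9   66. ]
top 1099 [525. -82.] [116.  74.] 8.1 z 61.0 2.4 [524.6 -81.9  61. ]
top 1132 [505.  57.] [116.  74.] 8.1 z 64.4 2.3 [505.   56.9  64.3]
top 1132 [489. 176.] [116.  74.] 8.1 z 67.2 2.5 [488.  175.2  67.2]
top 600 [400. -40.] [ 29. 159.] 5.9 z 58.7 2.0 [399.9 -40.1  58.8]
scene 857 [ 541. -201.] [118.  77.] 8.4 z 67.7 3.4 [ 543.6 -197.5   67.2]
scene 509 [401. -41.] [ 34. 161.] 6.0 z 60.6 2.2 [400.8 -39.3  60.4]
scene 895 [524. -83.] [118.  75.] 8.0 z 62.8 2.4 [525.7 -80.4  62.7]
scene 1061 [504.  55.] [118.  75.] 7.3 z 65.9 2.8 [506.8  57.9  65.6]
scene 1202 [487. 174.] [117.  75.] 8.1 z 68.5 2.9 [490.2 175.9  68.1]
```

Request:
servo_tool:
  steps:
    - [255,[0,0,0],[0,0,0.1]]
    - [255,[0,0,0],[0,0,0.111]]
    - [255,[24,-40,2],[0,0,0]]
    - [255,[24,-40,2],[0,0,0]]
    - [255,[24,-40,2],[0,0,0]]
    - [255,[24,-40,2],[0,0,0]]
    - [255,[24,-40,2],[0,0,0]]
    - [255,[24,-40,2],[0,0,0]]
    - [255,[24,-40,2],[0,0,0]]
    - [255,[24,-40,2],[0,0,0]]
  squeeze: 10

```text
time_s: 1.85
ee_pos: [344.0, -194.1, 182.6]
ee_rot: [180.0, -0.1, 8.1]
force: [0.7, -0.1, 0.2]
gripper_width: 14.3
gripper_force: 0.0
```

Request:
servo_tool:
  steps:
    - [255,[24,-38,5],[0,0,0]]
    - [255,[24,-38,5],[0,0,0]]
    - [255,[24,-38,5],[0,0,0]]
    - [255,[24,-38,5],[0,0,0]]
    - [255,[24,-38,5],[0,0,0]]
    - [255,[23,-36,5],[0,0,0]]
    - [255,[0,0,20],[0,0,0]]
    - [255,[0,0,20],[0,0,0]]
    - [255,[0,0,0],[0,0,0]]
    - [255,[0,0,0],[0,0,0]]

```text
time_s: 2.85
ee_pos: [453.3, 48.2, 112.6]
ee_rot: [180.0, 0.0, 8.1]
force: [-0.1, 0.0, 0.7]
gripper_width: 0.7
gripper_force: 0.0
```

```bash
python3 - <<'E'
from h import *
s=state(); print(s["ee_pos"],s["force"],s["gripper_width"],env.finger_overhang)
p=cams.grab_frame("scene"); im=p["color"][130:290,150:370,::-1]
cv2.imwrite("pics/s2.png",cv2.resize(im,None,fx=3.6,fy=3.6,interpolation=cv2.INTER_CUBIC))
E
```

```text
[453.3060581   48.22874722 112.62337813] [-0.13399008  0.01897265  0.69123346] 0.7397070335659885 22.0
```

View pics/s2.png

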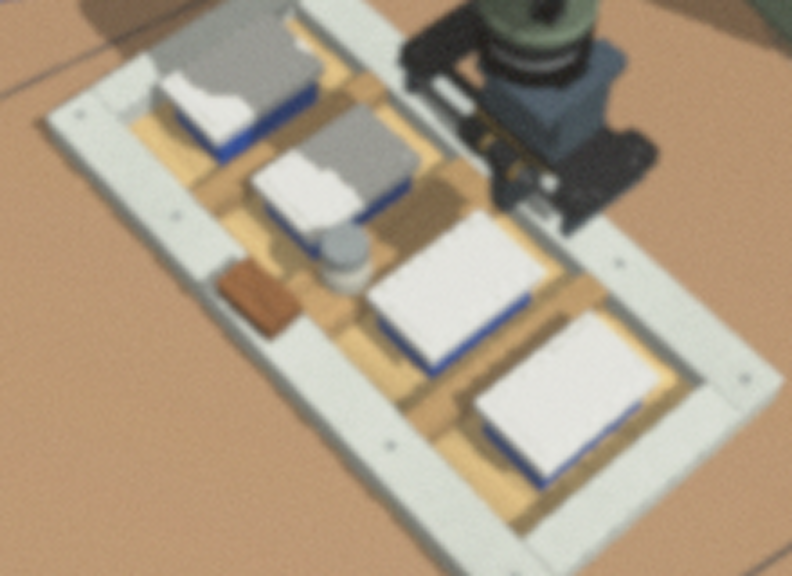

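The crop shows the closed gripper above the near end of place 3, around (540,200), clear of the jar at (345,255). Now I'll lower it.

Request:
servo_tool:
  steps:
    - [255,[0,0,10],[0,0,0]]
    - [255,[0,0,8],[0,0,0]]
    - [255,[0,0,2],[0,0,0]]
    - [255,[0,0,1],[0,0,0]]
    - [255,[0,0,1],[0,0,0]]
    - [255,[0,0,1],[0,0,0]]
    - [255,[0,0,1],[0,0,0]]
    - [255,[0,0,0],[0,0,0]]
    - [255,[0,0,0],[0,0,0]]
    - [255,[0,0,0],[0,0,0]]

```text
time_s: 3.9
ee_pos: [453.2, 48.3, 88.4]
ee_rot: [180.0, -0.0, 8.1]
force: [-0.4, 0.1, -0.3]
gripper_width: 0.7
gripper_force: 0.0
```

Tip is at 66.4 with no contact yet.

Request:
servo_tool:
  steps:
    - [255,[0,0,0.5],[0,0,0]]
    - [255,[0,0,0.5],[0,0,0]]
    - [255,[0,0,0.5],[0,0,0]]
    - [255,[0,0,0.5],[0,0,0]]
    - [255,[0,0,0],[0,0,0]]
    - [255,[0,0,0],[0,0,0]]
    - [255,[0,0,0],[0,0,0]]
    - [255,[0,0,0],[0,0,0]]
    - [255,[0,0,0],[0,0,0]]
    - [255,[0,0,0],[0,0,0]]

```text
time_s: 4.9
ee_pos: [453.2, 48.3, 86.3]
ee_rot: [180.0, -0.0, 8.1]
force: [1.0, 0.2, -0.8]
gripper_width: 0.3
gripper_force: 0.0
```

Request:
servo_tool:
  steps:
    - [255,[0,0,0.5],[0,0,0]]
    - [255,[0,0,0.5],[0,0,0]]
    - [255,[0,0,0.5],[0,0,0]]
    - [255,[0,0,0.5],[0,0,0]]
    - [255,[0,0,0],[0,0,0]]
    - [255,[0,0,0],[0,0,0]]
    - [255,[0,0,0],[0,0,0]]
    - [255,[0,0,0],[0,0,0]]
    - [255,[0,0,0],[0,0,0]]
    - [255,[0,0,0],[0,0,0]]

```text
time_s: 5.9
ee_pos: [453.2, 48.3, 84.4]
ee_rot: [180.0, -0.0, 8.1]
force: [0.5, -0.2, -0.7]
gripper_width: 0.5
gripper_force: 0.0
```

Request:
servo_tool:
  steps:
    - [255,[0,0,0.5],[0,0,0]]
    - [255,[0,0,0.5],[0,0,0]]
    - [255,[0,0,0.5],[0,0,0]]
    - [255,[0,0,0.5],[0,0,0]]
    - [255,[0,0,0],[0,0,0]]
    - [255,[0,0,0],[0,0,0]]
    - [255,[0,0,0],[0,0,0]]
    - [255,[0,0,0],[0,0,0]]
    - [255,[0,0,0],[0,0,0]]
    - [255,[0,0,0],[0,0,0]]

```text
time_s: 6.9
ee_pos: [453.2, 48.2, 82.3]
ee_rot: [180.0, 0.0, 8.1]
force: [0.0, 0.6, 0.1]
gripper_width: 0.6
gripper_force: 0.0
```

```bash
python3 - <<'E'
from h import *
s=state(); print(s["ee_pos"],s["force"],s["torque"])
for n in ("scene","top"):
    p=cams.grab_frame(n);C=cloud(p)
    q=(C[...,:2]-[505,57])@np.array([[.990,-.141],[.141,.990]])
    for a,b in((-30,-15),(-15,0),(0,15),(15,30),(30,45),(45,55)):
        m=(q[...,0]>a)&(q[...,0]<b)&(abs(q[...,1])<30)&(C[...,2]>50)&(C[...,2]<82); print(n,a,m.sum(),np.median(C[m][:,2]) if m.any() else 0)
im=p["color"]
p=cams.grab_frame("scene"); im=p["color"][150:270,210:350,::-1]
cv2.imwrite("pics/s3.png",cv2.resize(im,None,fx=4.5,fy=4.5,interpolation=cv2.INTER_CUBIC))
E
```

```text
[453.16172641  48.24740026  82.32578454] [0.03411965 0.56915489 0.06501701] [ 0.05841231 -0.02058486 -0.00017841]
scene -30 102 66.18046005037945
scene -15 111 66.75291291480323
scene 0 104 66.62575146710816
scene 15 112 66.44412695950905
scene 30 114 66.4981273012454
scene 45 83 64.54488902527464
top -30 0 0
top -15 0 0
top 0 80 64.93032203698147
top 15 119 64.97459757309252
top 30 119 65.14888560778536
top 45 79 64.03033592810334
```

View pics/s3.png

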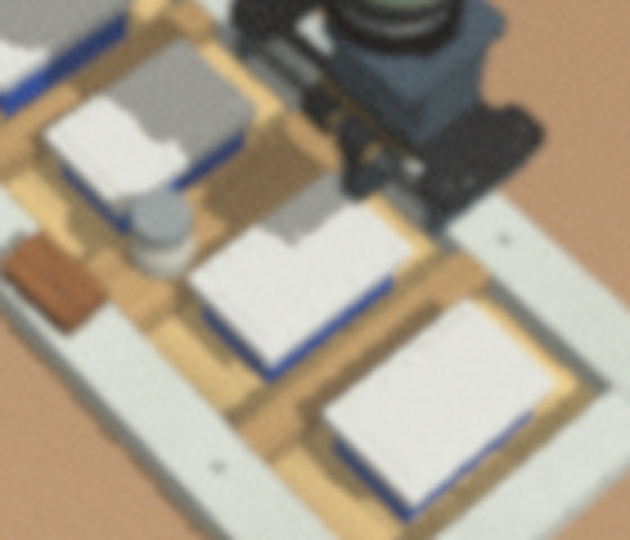

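The cover still looks level and there is no force, so the fingertip may be just off its near end. I'll check with the wrist camera.

```bash
python3 - <<'E'
from h import *
p=cams.grab_frame("wrist"); print(p["tool_from_camera"],p["fovy"])
cv2.imwrite("pics/w1.png",p["color"][...,::-1])
H,W=p["z_map"].shape; f=H/2/np.tan(np.radians(p["fovy"])/2)
v,u=np.mgrid[:H,:W]; z=p["z_map"]
c=np.stack([(u-p["cx"])*z/f,-(v-p["cy"])*z/f,-z,np.ones_like(z)],-1)@np.array(p["tool_from_camera"]).T
np.save("w1.npy",c)
for r in range(20,384,40): print([tuple(c[r,k,:3].round().astype(int).tolist()) if z[r,k]>0 else None for k in range(56,512,80)])
E
```

```text
[[-3.00529529e-04  9.62958553e-01  2.69649281e-01  7.57989003e+01]
 [ 9.99999954e-01  2.96721435e-04  5.48826677e-05 -9.88222429e-01]
 [-2.71609873e-05  2.69649286e-01 -9.62958598e-01 -1.87232894e+02]
 [ 0.00000000e+00  0.00000000e+00  0.00000000e+00  1.00000000e+00]] 65.68895997043857
[(146, -152, 69), (146, -91, 70), (146, -30, 70), (146, 32, 69), (138, 83, 42), (145, 154, 68)]
[(109, -124, 14), (117, -94, 69), (109, -25, 18), (109, 26, 19), (105, 68, -7), (110, 129, 21)]
[(85, -127, 12), (86, -89, 47), (85, -25, 16), (85, 27, 16), (86, 90, 45), (85, 133, 19)]
[(60, -131, 13), (58, -84, 27), (59, -26, 16), (59, 28, 16), (57, 93, 44), (59, 138, 19)]
[(32, -137, 14), (32, -83, 16), (32, -27, 15), (32, 29, 16), (20, 107, 69), (31, 142, 19)]
[(3, -142, 13), (3, -85, 14), (2, -28, 17), (2, 30, 18), (-17, 111, 69), (0, 149, 21)]
[(-44, -170, 44), (-45, -102, 45), (38, -11, -115), (38, 10, -115), (-44, 104, 44), (-44, 172, 43)]
[(-83, -177, 43), (-83, -106, 44), (29, -11, -119), (29, 10, -119), (-68, 98, 22), (-84, 180, 44)]
[(25, -47, -129), (25, -28, -130), (26, -10, -130), (25, 9, -129), (26, 27, -130), (26, 46, -130)]
[(24, -41, -139), (23, -25, -138), (25, -8, -140), (26, 7, -141), (23, 25, -138), (22, 42, -137)]
```

View pics/w1.png

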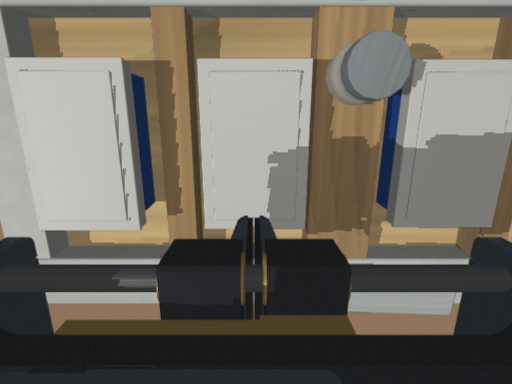

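The wrist view shows place 3's cover over columns 203–310 and rows 60–228. The fingertips reach up to about (253,217), right at its near edge. I'll check the depth along the fingers.

```bash
python3 - <<'E'
import numpy as np
c=np.load("w1.npy")
for r in range(206,262,4): print(r,[c[r,k,:3].round(1).tolist() for k in (222,244,262,285)])
E
```

```text
206 [[12.9, -23.4, 15.8], [13.0, -7.6, 15.4], [12.6, 5.2, 16.9], [13.1, 21.6, 15.2]]
210 [[10.1, -23.4, 15.3], [9.8, -7.7, 16.0], [10.0, 5.2, 15.4], [9.7, 21.8, 16.3]]
214 [[7.2, -23.4, 15.0], [7.0, -7.7, 15.6], [6.8, 5.3, 15.9], [6.9, 21.8, 15.7]]
218 [[4.2, -23.5, 14.8], [17.4, -6.5, -22.5], [17.5, 4.1, -22.7], [3.9, 21.9, 15.7]]
222 [[0.0, -23.9, 17.8], [17.4, -6.2, -29.3], [17.5, 3.9, -29.5], [0.2, 22.2, 17.4]]
226 [[-3.0, -24.0, 17.5], [17.7, -6.0, -36.3], [17.3, 3.7, -35.2], [-2.7, 22.2, 16.6]]
230 [[-26.8, -29.9, 69.1], [18.0, -5.8, -42.7], [17.3, 3.6, -41.1], [-26.7, 28.2, 68.7]]
234 [[-31.1, -30.1, 69.9], [17.9, -5.7, -47.9], [17.6, 3.4, -47.3], [-30.6, 28.3, 68.8]]
238 [[-34.7, -30.1, 68.9], [17.5, -5.6, -52.0], [17.2, 3.3, -51.4], [-34.4, 28.4, 68.3]]
242 [[38.3, -10.6, -103.4], [17.7, -5.4, -57.4], [17.3, 3.1, -56.5], [38.0, 8.8, -102.7]]
246 [[38.1, -10.3, -105.8], [17.4, -5.3, -61.1], [18.0, 3.0, -62.4], [39.0, 8.2, -107.7]]
250 [[37.5, -10.2, -107.2], [17.6, -5.2, -65.7], [17.4, 2.9, -65.3], [38.1, 8.2, -108.5]]
254 [[38.2, -9.8, -111.2], [36.3, -3.7, -107.4], [18.0, 2.7, -70.4], [38.0, 7.9, -110.8]]
258 [[38.2, -9.5, -113.7], [36.7, -3.6, -110.7], [32.7, 1.7, -103.0], [38.0, 7.7, -113.2]]
```

```bash
python3 - <<'E'
from h import *
p=cams.grab_frame("scene");C=cloud(p)
hsv=cv2.cvtColor(p["color"],cv2.COLOR_RGB2HSV)
q=(C[...,:2]-[453.2,48.2])@np.array([[.990,-.141],[.141,.990]])
m=(abs(q[...,0])<45)&(abs(q[...,1])<100)&(C[...,2]>70)&(C[...,2]<220)
for zz in range(70,220,10):
    k=m&(C[...,2]>=zz)&(C[...,2]<zz+10)
    if k.sum(): print(zz,k.sum(),q[k].min(0).round(),q[k].max(0).round(),np.median(q[k],0).round())
im=p["color"][140:220,240:340,::-1]
cv2.imwrite("pics/s4.png",cv2.resize(im,None,fx=7,fy=7,interpolation=cv2.INTER_NEAREST))
w=cams.grab_frame("wrist")
im=w["color"][195:275,200:310,::-1]
cv2.imwrite("pics/w2.png",cv2.resize(im,None,fx=7,fy=7,interpolation=cv2.INTER_NEAREST))
E
```

```text
70 43 [ -4. -21.] [ 44. 100.] [25. 92.]
90 1 [16. -5.] [16. -5.] [16. -5.]
100 17 [-10.  -6.] [17. 10.] [15.  7.]
110 21 [-20.  -6.] [18. 12.] [14. 10.]
120 22 [-15.  -8.] [17. 12.] [15.  8.]
130 20 [-13.  -9.] [18. 12.] [14.  9.]
140 6 [-7. -7.] [17. 14.] [15. 12.]
170 18 [-34. -76.] [36. 82.] [ 7. 52.]
180 80 [-34. -78.] [38. 83.] [33. 20.]
190 190 [-38. -78.] [38. 87.] [31.  4.]
200 131 [-30. -85.] [38. 89.] [28.  6.]
210 539 [-40. -89.] [38. 90.] [13. 53.]
```

View pics/s4.png

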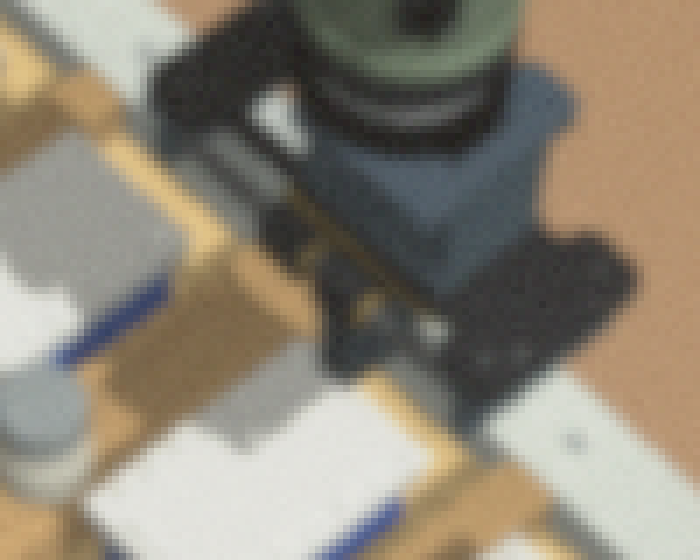

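View pics/w2.png

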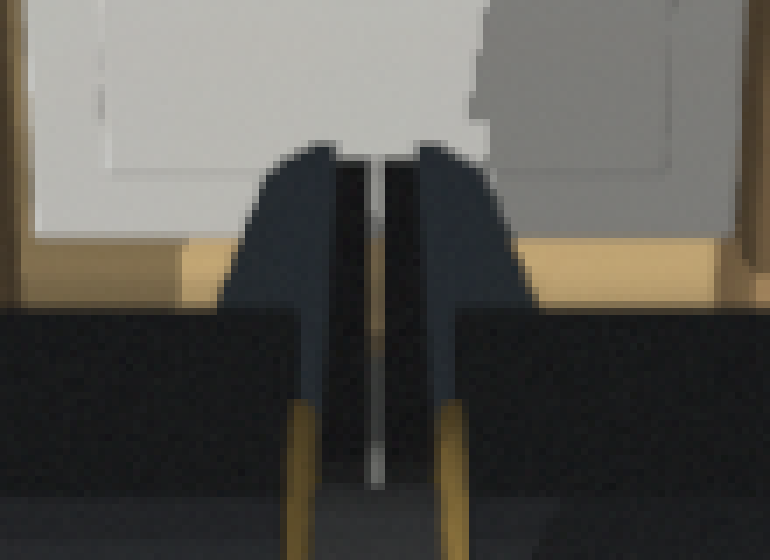

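Scene and wrist depth agree that the visible fingertips end at world z of about 100, some 35 mm above the cover. That explains the missing contact: the stated overhang doesn't match the real hand. From here I'll go by what I measure and lower in guarded steps.

Request:
servo_tool:
  steps:
    - [255,[0,0,2],[0,0,0]]
    - [255,[0,0,2],[0,0,0]]
    - [255,[0,0,0],[0,0,0]]
    - [255,[0,0,0],[0,0,0]]
    - [255,[0,0,0],[0,0,0]]
    - [255,[0,0,0],[0,0,0]]
    - [255,[0,0,0],[0,0,0]]
    - [255,[0,0,0],[0,0,0]]
    - [255,[0,0,0],[0,0,0]]
    - [255,[0,0,0],[0,0,0]]

```text
time_s: 8.2
ee_pos: [453.2, 48.3, 78.3]
ee_rot: [180.0, -0.0, 8.1]
force: [-0.8, -0.2, 0.2]
gripper_width: 0.5
gripper_force: 0.0
```

Request:
servo_tool:
  steps:
    - [255,[0,0,2],[0,0,0]]
    - [255,[0,0,2],[0,0,0]]
    - [255,[0,0,2],[0,0,0]]
    - [255,[0,0,2],[0,0,0]]
    - [255,[0,0,2],[0,0,0]]
    - [255,[0,0,2],[0,0,0]]
    - [255,[0,0,2],[0,0,0]]
    - [255,[0,0,0],[0,0,0]]
    - [255,[0,0,0],[0,0,0]]
    - [255,[0,0,0],[0,0,0]]

```text
time_s: 9.2
ee_pos: [453.3, 48.3, 64.4]
ee_rot: [180.0, -0.0, 8.1]
force: [0.1, 0.5, -0.4]
gripper_width: 0.7
gripper_force: 0.0
```

```bash
python3 - <<'E'
from h import *
s=state();e=s["ee_pos"];print(e,s["force"])
p=cams.grab_frame("scene");C=cloud(p)
v=p["color"].max(-1)
q=(C[...,:2]-e[:2])@np.array([[.990,-.141],[.141,.990]])
m=(abs(q[...,0])<22)&(abs(q[...,1])<22)&(v<90)&(C[...,2]>40)&(C[...,2]<140)
print("scene lowest",np.sort(C[m][:,2])[:12].round(1))
p=cams.grab_frame("wrist")
H,W=p["z_map"].shape; f=H/2/np.tan(np.radians(p["fovy"])/2)
u,w=np.meshgrid(np.arange(W),np.arange(H)); z=p["z_map"]
c=np.stack([(u-p["cx"])*z/f,-(w-p["cy"])*z/f,-z,np.ones_like(z)],-1)@np.array(p["tool_from_camera"]).T
for r in range(204,226,2): print(r,c[r,246,:3].round(1),c[r,222,:3].round(1))
E
```

```text
[453.25944419  48.25017649  64.41014017] [ 0.08238542  0.47135382 -0.41912999]
scene lowest [83.9 89.2 89.5 90.1 91.  92.2 93.3 94.1 96.5 96.8 97.6 98.9]
204 [20.1 -5.7 -2.9] [ 19.5 -21.5  -1.2]
206 [18.7 -5.7 -2.8] [ 18.4 -21.4  -2. ]
208 [17.1 -5.8 -2.3] [ 17.4 -21.3  -2.9]
210 [16.  -5.8 -2.9] [ 15.8 -21.4  -2.3]
212 [14.7 -5.8 -3.2] [ 14.3 -21.5  -1.8]
214 [13.  -5.8 -2.1] [ 13.1 -21.5  -2.5]
216 [ 17.5  -5.4 -19.1] [ 11.4 -21.6  -1.7]
218 [ 17.3  -5.3 -22.2] [ 10.3 -21.6  -2.6]
220 [ 17.4  -5.2 -26. ] [  9.2 -21.5  -3.3]
222 [ 17.6  -5.1 -29.8] [  7.7 -21.6  -2.9]
224 [ 17.7  -5.  -33.3] [  6.  -21.8  -2.1]
```

Request:
servo_tool:
  steps:
    - [255,[-6,0,0],[0,0,0]]
    - [255,[0,0,3],[0,0,0]]
    - [255,[0,0,3],[0,0,0]]
    - [255,[0,0,3],[0,0,0]]
    - [255,[0,0,2],[0,0,0]]
    - [255,[0,0,0],[0,0,0]]
    - [255,[0,0,0],[0,0,0]]
    - [255,[0,0,0],[0,0,0]]
    - [255,[0,0,0],[0,0,0]]
    - [255,[0,0,0],[0,0,0]]

```text
time_s: 10.3
ee_pos: [447.3, 47.4, 53.4]
ee_rot: [180.0, -0.0, 8.1]
force: [0.3, -0.4, 0.2]
gripper_width: 0.4
gripper_force: 0.0
```

Request:
servo_tool:
  steps:
    - [255,[0,0,0.5],[0,0,0]]
    - [255,[0,0,0.5],[0,0,0]]
    - [255,[0,0,0.5],[0,0,0]]
    - [255,[0,0,0.5],[0,0,0]]
    - [255,[0,0,0.5],[0,0,0]]
    - [255,[0,0,0],[0,0,0]]
    - [255,[0,0,0],[0,0,0]]
    - [255,[0,0,0],[0,0,0]]
    - [255,[0,0,0],[0,0,0]]
    - [255,[0,0,0],[0,0,0]]

```text
time_s: 11.3
ee_pos: [447.2, 47.4, 50.9]
ee_rot: [180.0, -0.0, 8.1]
force: [0.4, -0.7, 0.1]
gripper_width: 0.2
gripper_force: 0.0
```

Request:
servo_tool:
  steps:
    - [255,[0,0,0.5],[0,0,0]]
    - [255,[0,0,0.5],[0,0,0]]
    - [255,[0,0,0.5],[0,0,0]]
    - [255,[0,0,0.5],[0,0,0]]
    - [255,[0,0,0.5],[0,0,0]]
    - [255,[0,0,0],[0,0,0]]
    - [255,[0,0,0],[0,0,0]]
    - [255,[0,0,0],[0,0,0]]
    - [255,[0,0,0],[0,0,0]]
    - [255,[0,0,0],[0,0,0]]

```text
time_s: 12.3
ee_pos: [447.2, 47.4, 48.3]
ee_rot: [180.0, 0.0, 8.1]
force: [-0.6, -0.2, 0.9]
gripper_width: 0.5
gripper_force: 0.2
```

Request:
servo_tool:
  steps:
    - [255,[0,0,0.5],[0,0,0]]
    - [255,[0,0,0.5],[0,0,0]]
    - [255,[0,0,0.5],[0,0,0]]
    - [255,[0,0,0.5],[0,0,0]]
    - [255,[0,0,0],[0,0,0]]
    - [255,[0,0,0],[0,0,0]]
    - [255,[0,0,0],[0,0,0]]
    - [255,[0,0,0],[0,0,0]]
    - [255,[0,0,0],[0,0,0]]
    - [255,[0,0,0],[0,0,0]]

```text
time_s: 13.3
ee_pos: [447.2, 47.4, 46.3]
ee_rot: [180.0, -0.0, 8.1]
force: [-0.4, 0.0, 1.3]
gripper_width: 0.6
gripper_force: 0.5
```

```bash
cat > tilt.py <<'E'
from h import *
import sys
cx,cy=float(sys.argv[1]),float(sys.argv[2])
s=state();e=s["ee_pos"];print(e,s["force"],s["torque"])
for n in("scene","top"):
    p=cams.grab_frame(n);C=cloud(p)
    q=(C[...,:2]-[cx,cy])@np.array([[.990,-.141],[.141,.990]])
    m=(abs(q[...,0]-10)<43)&(abs(q[...,1])<33)&(C[...,2]>52)&(C[...,2]<82)&(p["color"].min(-1)>80)
    A=np.c_[q[m][:,0],np.ones(m.sum())]; print(n,m.sum(),"slope,height",np.linalg.lstsq(A,C[m][:,2],rcond=None)[0])
E
python3 tilt.py 505 57
```

```text
[447.22945474  47.37964917  46.34995269] [-0.4170239   0.00184704  1.28759717] [0.03974989 0.12178285 0.01845236]
scene 664 slope,height [ 0.09210469 66.48790003]
top 518 slope,height [ 0.08748662 65.12281236]
```

Place 3 rocks: it tilts about 0.09 rad at 1.3 N, with both cameras agreeing. Next I'll lift and move to its middle.

Request:
servo_tool:
  steps:
    - [255,[0,0,-6],[0,0,0]]
    - [255,[0,0,-9],[0,0,0]]
    - [255,[20,0,0],[0,0,0]]
    - [255,[20,-1,0],[0,0,0]]
    - [255,[18,0,0],[0,0,0]]
    - [255,[0,0,0],[0,0,0]]
    - [255,[0,0,5],[0,0,0]]
    - [255,[0,0,4],[0,0,0]]
    - [255,[0,0,2],[0,0,0]]
    - [255,[0,0,0],[0,0,0]]

```text
time_s: 14.4
ee_pos: [503.0, 56.4, 50.6]
ee_rot: [-180.0, 0.1, 8.1]
force: [-2.5, -0.5, 5.1]
gripper_width: 0.6
gripper_force: 2.4
```

Request:
servo_tool:
  steps:
    - [255,[0,0,0.5],[0,0,0]]
    - [255,[0,0,0.5],[0,0,0]]
    - [255,[0,0,0.5],[0,0,0]]
    - [255,[0,0,0.5],[0,0,0]]
    - [255,[0,0,0.5],[0,0,0]]
    - [255,[0,0,0.5],[0,0,0]]
    - [255,[0,0,0],[0,0,0]]
    - [255,[0,0,0],[0,0,0]]
    - [255,[0,0,0],[0,0,0]]
    - [255,[0,0,0],[0,0,0]]

```text
time_s: 15.4
ee_pos: [503.0, 56.4, 49.0]
ee_rot: [180.0, 0.1, 8.1]
force: [-5.8, -1.0, 15.0]
gripper_width: 0.3
gripper_force: 7.5
```

Request:
servo_tool:
  steps:
    - [255,[0,0,0.5],[0,0,0]]
    - [255,[0,0,0.5],[0,0,0]]
    - [255,[0,0,0.5],[0,0,0]]
    - [255,[0,0,0.5],[0,0,0]]
    - [255,[0,0,0.5],[0,0,0]]
    - [255,[0,0,0.5],[0,0,0]]
    - [255,[0,0,0],[0,0,0]]
    - [255,[0,0,0],[0,0,0]]
    - [255,[0,0,0],[0,0,0]]
    - [255,[0,0,0],[0,0,0]]

```text
time_s: 16.4
ee_pos: [503.0, 56.4, 46.0]
ee_rot: [180.0, 0.1, 8.1]
force: [-4.8, -0.7, 13.8]
gripper_width: 0.7
gripper_force: 7.5
```

```bash
python3 tilt.py 505 57
```

```text
[503.00680943  56.41610962  45.97690474] [-4.78911505 -0.69831387 13.82818392] [-0.08836592  0.96708437 -0.01449072]
scene 449 slope,height [-3.94283810e-02  6.28225637e+01]
top 0 slope,height [0. 0.]
```

Request:
servo_tool:
  steps:
    - [255,[0,0,0.5],[0,0,0]]
    - [255,[0,0,0.5],[0,0,0]]
    - [255,[0,0,0.5],[0,0,0]]
    - [255,[0,0,0.5],[0,0,0]]
    - [255,[0,0,0.5],[0,0,0]]
    - [255,[0,0,0.5],[0,0,0]]
    - [255,[0,0,0],[0,0,0]]
    - [255,[0,0,0],[0,0,0]]
    - [255,[0,0,0],[0,0,0]]
    - [255,[0,0,0],[0,0,0]]

```text
time_s: 17.5
ee_pos: [503.1, 56.4, 44.8]
ee_rot: [180.0, 0.0, 8.1]
force: [-8.4, -0.8, 28.4]
gripper_width: 0.5
gripper_force: 14.3
```

The force has climbed to 28 N with almost no further travel, so the cover has hit its end stop. I'll retract well clear and check.

Request:
servo_tool:
  steps:
    - [255,[0,0,0.5],[0,0,0]]
    - [255,[0,0,0],[0,0,0]]
    - [255,[0,0,-5],[0,0,0]]
    - [255,[0,0,-10],[0,0,0]]
    - [255,[0,0,-40],[0,0,0]]
    - [255,[0,0,-40],[0,0,0]]
    - [255,[-40,0,-20],[0,0,0]]
    - [255,[-45,0,0],[0,0,0]]
    - [255,[-40,0,0],[0,0,0]]
    - [255,[0,0,0],[0,0,0]]

```text
time_s: 18.5
ee_pos: [374.6, 38.3, 155.3]
ee_rot: [-180.0, 0.3, 8.1]
force: [0.1, -0.4, -0.1]
gripper_width: 0.8
gripper_force: 0.0
```

```bash
python3 tilt.py 505 57; cp tilt.py t2.py; python3 - <<'E'
from h import *
p=cams.grab_frame("scene");C=cloud(p)
for n,t in(("jar","screw_jar"),("lev","level"),("off","offcut")):
    for d in look_for(p,t)[:1]:
        a=np.round(d["at"]).astype(int); print(t,C[a[1],a[0]].round())
cv2.imwrite("pics/s5.png",cv2.resize(p["color"][120:300,140:380,::-1],None,fx=3,fy=3))
E
```

```text
[374.64250399  38.31205414 155.2940502 ] [ 0.12856114 -0.35999003 -0.11784419] [ 0.03072201 -0.06746931  0.03630947]
scene 681 slope,height [-1.04081795e-02  6.05506480e+01]
top 742 slope,height [-1.14607280e-02  5.90547086e+01]
screw_jar [564.  -1.  87.]
level [404. -35.  64.]
offcut [634. -12.  60.]
```

View pics/s5.png

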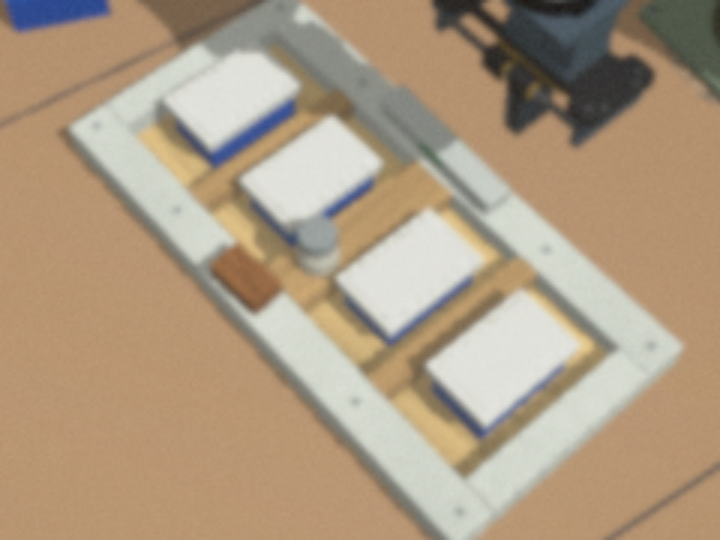

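The picture shows the hand clear, at the top right around (540,60). Place 3's cover at (410,275) is level, and the jar, offcut and level haven't moved. The cover is down about 5.4 mm in both cameras.

```bash
python3 -c "
from workcell import ticket
print(ticket.job_done())"
```

```text
the job is handed in; nothing more can be done
None
```

The loose cover was at place 3: it rocked under a light press of about 1.3 N, I pushed it down about 5.4 mm until it stopped (28 N), backed the hand clear and handed the job in; no verdict came back.

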